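# Seat the carrier board and latch it

## Task

Push the carrier board along its rails with your fingertips until you feel it drop into its locating notches and it sits flush between the side guides. Then push the swing latch by its pin round over the board until it meets its stop, and take your hand away. Never lift or tip the board off its rails, and leave the gauge block, the loupe and the eraser where they are.

Things in the scene. Friction and masses are not known exactly. Their poses are not given: they have to be found in the camera images.
- fixture: Fixed low metal fixture; place and yaw vary. Origin at bench height (z 0) midway between its two rails; y along the rails, +y (robot's left) is the way to push the board; x across, +x away from the robot. Base plate x -105..75, y -155..155, 8 mm thick. Rails at |x| 36..60 mm, full length, tops at z 30; free channel between them. Side guides |x| 61..69, tops at z 42.
- seat (a point): Fixed on the fixture at (0, 40, 30) mm in its frame, same axes: where the board's origin lies when seated. The rails have four notches (18 mm long, 9 mm deep) for the board's feet: outer half of each rail at fixture y = 100, inner half at y = -20 mm; front and rear feet run in different halves, so the board drops in this one place only.
- board: Loose grey board 120 (x) x 160 (y, along the rails) x 12 mm, 0.35-0.7 kg, two copper strips on top; axes as the fixture. Origin: centre of its flat underside; four 7 mm feet below. It starts riding on its feet, underside at z 37, 60-110 mm short of the seat, 1.25 mm side play. Over the notches (2 mm play along y) it falls 7 mm: top flush with the guides at z 42, walls stop it. Slides at 2-8 N.
- board_tail (a point): Middle of the board's flat rear (-y) end face, 80 mm from its origin, 6 mm above the underside: the place to push towards +y. The channel between the rails (72 mm wide) lets a fingertip stand lower than the board here, down to 8 mm above the bench.
- latch (a joint): Swing latch turning about a vertical post at fixture (-85, 40) mm: flat steel arm 50 mm long, z 44 to 52, 2 mm above a seated board; a board not dropped is in its way. 0 = open, arm points to fixture -y beside the guide; grows anticlockwise seen from above to 1.57 (stop), arm pointing to +x over the board. Starts at 0 to 0.25; stays where left; 1.5 N at the pin moves it.
- latch_pin (a point): Upright black pin (14 mm diameter, 28 mm tall, z 52 to 80 mm) near the free end of the latch arm, 45 mm from its turning axis. This point lies on the pin's axis at z 66 mm.
- gauge_block: Bystander: loose grey steel block 32 x 60 x 14 mm behind the fixture (+x side); origin under its centre.
- loupe: Bystander: loose black loupe, 39 mm diameter, 31 mm tall, behind the fixture; origin under its centre.
- eraser: Bystander: loose eraser 23 x 49 x 13 mm in front of the fixture (-x side); origin under its centre.
There are look-alikes about, which are no part of the job. What is shaped like the board but blue is not meant.

How it is judged (in metres and radians):
On the way, in this order (a step that is already met when the one before it is completed fails the run):
1. the board has dropped into its notches while the latch is still open (z of board in the frame of seat between -0.003 and 0.002 m and y of board in the frame of seat between -0.005 and 0.005 m and x of board in the frame of seat between -0.004 and 0.004 m and angle between the z axis of board and the z axis of fixture, either way round below 0.03 rad and value of joint latch below 0.6 rad), for 0.2 s.
2. the latch is swung over the seated board to its stop (z of board in the frame of seat between -0.003 and 0.002 m and y of board in the frame of seat between -0.005 and 0.005 m and x of board in the frame of seat between -0.004 and 0.004 m and angle between the z axis of board and the z axis of fixture, either way round below 0.03 rad and value of joint latch above 1.45 rad), for 0.2 s.
At the end, for the whole second after the job is handed in: The board lies in its notches (underside within 2 mm of the rail tops, within 5 mm of the seat along the rails and 4 mm across, level within 0.03 rad), at rest, and the latch stands over it at 1.45 rad or more (all of step 2 and linear speed of board below 0.01 m/s); the robot touches nothing.
It fails at once if the board is lifted off its rails (more than 8 mm above its riding height) or tipped by more than 0.12 rad (z of board in the frame of seat above 0.015 m or angle between the z axis of board and the z axis of fixture, either way round above 0.12 rad).
It fails at once if the gauge block is moved by more than 20 mm (distance of gauge_block from where it was at the start of the episode above 0.02 m).
It fails at once if the loupe is moved by more than 20 mm (distance of loupe from where it was at the start of the episode above 0.02 m).
It fails at once if the eraser is moved by more than 20 mm (distance of eraser from where it was at the start of the episode above 0.02 m).
It also fails if it takes over 48 s, if anything falls off the work surface, if the arm or the gripper's body presses on something with over 40 N, if the wrist force passes 120 N, or if a joint passes its speed limit or range.

## Robot

A 6-joint arm with a two-finger parallel gripper is mounted at the origin on a cart in front of the work surface, level with it; the furniture and walls round the work are solid. World frame = base frame: x ahead of the robot, y to its left, z up, the work surface at z = 0. Lengths are in mm, angles in rad, forces in N, time in s.
With the tool pointing down it reaches from about 325 to 1000 mm from the base axis. Payload 5.1 kg.
Tool frame: the origin (TCP) lies at the very end of the fingers, on their centre line; the grasp point (between the pads) lies 19 mm behind it; z points along the fingers, y is the line along which they close (so a half turn about z gives the same grasp; the last joint's range is limited). The gripper opens to 85 mm and grips with 20 to 120 N. Pads are 22 mm wide; open, the fingers measure 114 mm over their backs; the gripper's body (76 mm by 85 mm) begins 54 mm behind the grasp point. The pads swing forward as they close: fully open they stand 13 mm farther back than shut.
Start: joints at [1.226, 0.124, 1.65, -0, 1.367, -0.083], TCP at [168.255, 627.834, 231.322] pointing down, gripper open.
Joint ranges: [-2.61, 2.61], [-1.02, 2.33], [0.03, 2.71], [-1.35, 4.49], [0.32, 2.68], [-2.91, 2.91]. Speed limits (rad/s): [2.57, 2.57, 3.14, 3.14, 3.14, 3.14].

## Interface

Orientations are given as a rotation vector (axis times angle).
In Python, from workcell import * gives the robot as it stands. The module is installed in compiled form; this text tells all that it offers.
- The arm moves only by the tool drive_tool, never from a script. Its argument "moves" is one flat list of numbers, 7 for each row, row after row: the shift along the tool's x, y, z in cm, then the turn, a rotation vector about the tool's x, y, z in rad, then the finger opening in cm, from 0 to 8.54. In form: [tx, ty, tz, wx, wy, wz, claw, tx, ty, tz, wx, wy, wz, claw, ...]. A call has 1 to 5 rows; each row is the pose to reach, as a shift and turn from the pose commanded when the call began, along the tool's axes at that moment; what a row does not reach only later rows make up. A row lasts 1/8 s, in which the tool goes at most 62.5 mm and 10.7 degrees, less where a joint would pass 70% of its speed; a pose out of reach is approached as far as the arm can. A call with a gripper value outside its range is refused whole. The fingers move at their own pace and stop on an object; "squeeze" is the grip in N (left out, the last holds). Time passes only in rows, so rows that repeat a pose let the fingers close. It gives the time, the measured TCP pose, the force, the opening and the grip force at its end, in the units of the state.
- read_state(): the state, without advancing time (a new reading comes with each control period).
- capture(name): name is "scene" or "top"; returns the picture (400x640x3 uint8, red, green, blue); there is no depth.
- calibration(name): a dict with "vfov" (degrees; the focal length in pixels is half the picture's height over the tangent of half this angle, whatever the lens; pixels are square), "cx", "cy" (the principal point, pixels), "rvec" (rotation vector, rad) and "tvec" (3), from world to camera coordinates, as OpenCV has them. Camera axes: x right, y down, z forward; pixel columns grow to the right and rows downward; lengths in mm; the calibration is good to about 2 mm. A picture is of the moment at which its call begins. calibration takes no time and is no camera call.
- hand_in(): hands the job in; it is judged then, once.
The state is a dict: "time_s": time; "joints": joint angles; "qvel": joint speeds; "tau": joint torques, N m; "ee_pos": TCP position; "orientation": TCP orientation; "contact_force": force on the tool from outside, world axes, zero at the start; "moment": the same for the moment, N m; "width": opening from 0.0 (shut) to 1.0 (fully open); "grasp_force": force on a finger pad.
Only numpy, scipy, OpenCV 4.12 (cv2) and the standard library are available. Lean on these libraries where they do the work, as an engineer would, in place of code of your own. Each camera call takes 0.05 s, during which the arm holds its last target. There are 200 camera calls.

## Working session

There is one attempt and no reset: what is moved stays moved. The work goes in short steps, Python scripts to look and compute and a tool call to move; the robot and the scene stay as the last step left them, time stands still between calls to the robot, and variables do not carry over. Pictures are saved under pics/ and viewed, at most 10 in all, crops included, and the job is handed in when it is done.

Besides the shell and the picture viewer there is one more tool, called after ">>>" as name(argument=value, ...) on one line, values as JSON. drive_tool: Moves the arm, as the interface text tells. Its arguments: {"type":"object","properties":{"moves":{"type":"array","items":{"type":"number"}},"squeeze":{"type":"number"}},"required":["moves"]}

```bash
mkdir -p pics; cat > h.py <<'E'
from workcell import *
import numpy as np, cv2
from scipy.spatial.transform import Rotation as R
def ray(name,uv,z):
    c=calibration(name); f=200/np.tan(np.radians(c["vfov"]/2))
    M=R.from_rotvec(c["rvec"]).as_matrix(); t=np.array(c["tvec"]).ravel()
    o=-M.T@t; d=M.T@np.array([(uv[0]-c["cx"])/f,(uv[1]-c["cy"])/f,1])
    return o+d*(z-o[2])/d[2]
def proj(name,p):
    c=calibration(name); f=200/np.tan(np.radians(c["vfov"]/2))
    q=R.from_rotvec(c["rvec"]).as_matrix()@np.array(p,float)+np.array(c["tvec"]).ravel()
    return q[:2]/q[2]*f+[c["cx"],c["cy"]]
E
python3 - <<'E'
from h import *
for n in("scene","top"):
    im=capture(n); cv2.imwrite(f"pics/{n}0.png",im[:,:,::-1]); print(calibration(n))
print(read_state())
E
```

```text
{'vfov': 42.370336608723015, 'cx': 310.38053830154706, 'cy': 196.4518543540523, 'rvec': array([ 1.98383505, -0.99623106,  0.52850376]), 'tvec': array([-334.20805224,  349.18302829,  794.19252338])}
{'vfov': 52.44151656921569, 'cx': 316.7086752479727, 'cy': 202.2152378127227, 'rvec': array([ 2.159475  , -2.06920805,  0.21450748]), 'tvec': array([ 10.48686218, 628.65345158, 846.19021376])}
{'time_s': 0.1, 'joints': array([ 1.22641771e+00,  1.24442475e-01,  1.65155395e+00,  9.73296435e-06,
        1.36752338e+00, -8.25876319e-02]), 'qvel': array([ 0.00134957, -0.00182176, -0.00299887,  0.00023502, -0.00051106,
       -0.00190341]), 'tau': array([-1.26579657e-04, -4.24938154e+01, -3.66650677e+01, -1.47819474e-04,
        4.00419362e-03,  2.52401850e-05]), 'ee_pos': array([168.0535672 , 627.31506985, 230.16451848]), 'orientation': array([-4.09995429e-01, -3.11430179e+00,  2.95487718e-03]), 'contact_force': array([-0.13953851,  0.20905327,  0.34656882]), 'moment': array([ 0.00224743, -0.01375184,  0.00052251]), 'grasp_force': 0.0, 'width': 0.9991214026758267}
```

View pics/scene0.png

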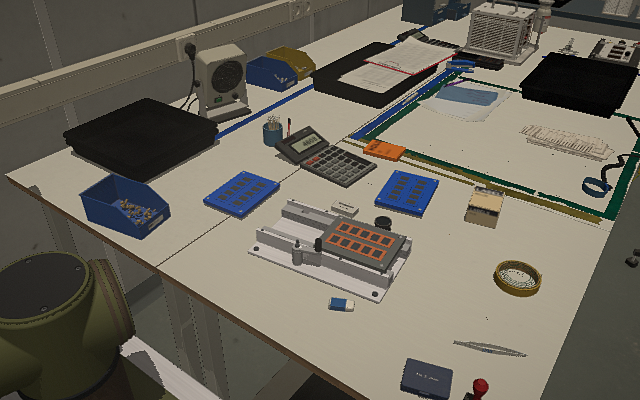

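View pics/top0.png

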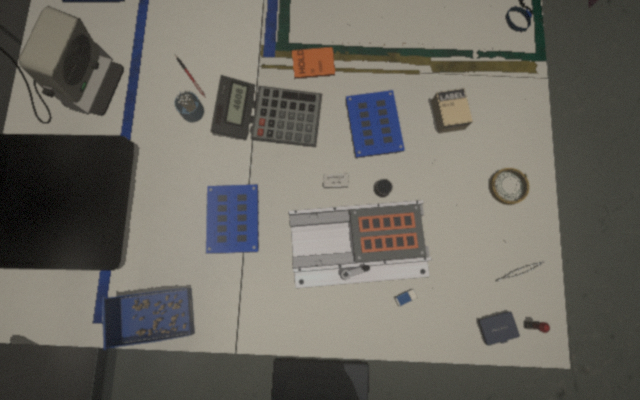

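The top view shows the fixture at about (290–428, 203–287) and the grey board at (352–427, 205–262). The latch pin is near (365,268), and +y runs to the image left. I'll zoom in.

```bash
python3 - <<'E'
import cv2
t=cv2.imread("pics/top0.png")[190:310,275:445]
cv2.imwrite("pics/topz.png",cv2.convertScaleAbs(cv2.resize(t,(765,540),interpolation=cv2.INTER_CUBIC),alpha=1.15))
s=cv2.imread("pics/scene0.png")[190:310,240:420]
cv2.imwrite("pics/scz.png",cv2.convertScaleAbs(cv2.resize(s,(792,528),interpolation=cv2.INTER_CUBIC),alpha=1.2))
E
```

```text
(no output)
```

View pics/topz.png

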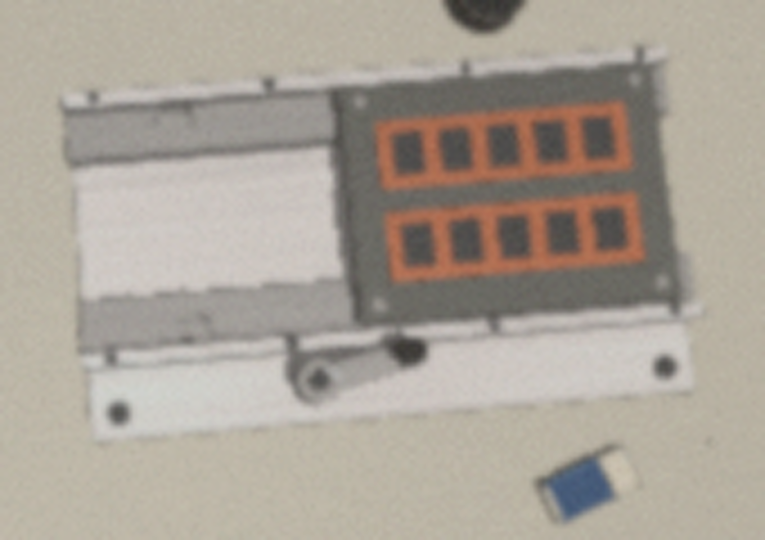

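View pics/scz.png

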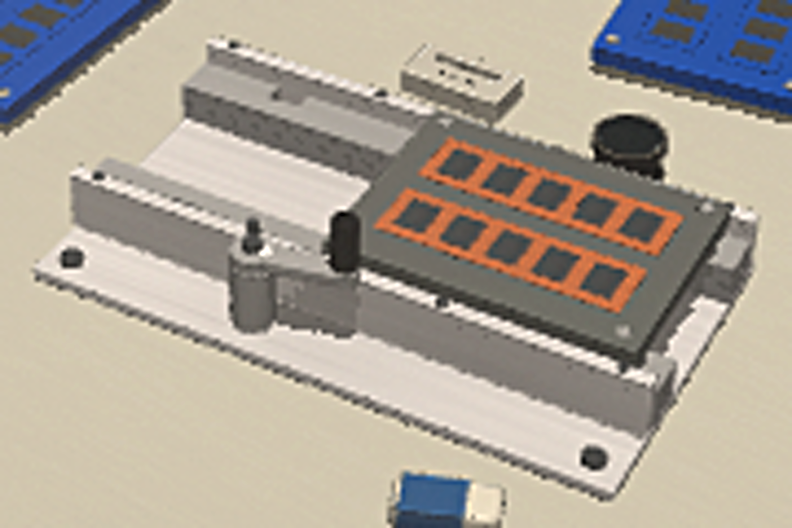

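The zoomed crops show the guide ends, base corners, board corners and pin clearly. I'll fit poses from these.

```bash
python3 - <<'E'
from h import *
def T(u,v,z): return ray("top",(275+(u+.5)/4.5-.5,190+(v+.5)/4.5-.5),z)[:2]
def S(u,v,z): return ray("scene",(240+(u+.5)/4.4-.5,190+(v+.5)/4.4-.5),z)[:2]
def fit(L,W):
    L=np.array(L,float);W=np.array(W);a=L-L.mean(0);b=W-W.mean(0)
    th=np.arctan2((a[:,0]*b[:,1]-a[:,1]*b[:,0]).sum(),(a*b).sum())
    Q=np.array([[np.cos(th),-np.sin(th)],[np.sin(th),np.cos(th)]])
    t=W.mean(0)-Q@L.mean(0); print("yaw",th,"t",t,"res",np.round(W-(L@Q.T+t),1).tolist()); return th,Q,t
L=[(-69,155),(-69,-155),(69,155),(69,-155),(-105,155),(-105,-155)]
W=[T(82,366,42),T(704,314,42),T(60,94,42),T(664,45,42),T(95,440,8),T(693,388,8)]
th,Q,t=fit(L,W)
# scene: near base corners, guide tops
fit([(-105,155),(-105,-155),(-69,155)],[S(35,272,8),S(610,498,8),S(72,178,42)])
b=[T(333,92,49),T(355,325,49),T(680,308,49),T(657,62,49)]
thb,Qb,tb=fit([(60,80),(-60,80),(-60,-80),(60,-80)],b)
print("board in fixture",Q.T@(tb-t), "scene board", [Q.T@(S(u,v,49)-t) for u,v in((430,118),(733,206),(640,357))])
for z in(80,): print("pin top", Q.T@(T(410,350,z)-t),Q.T@(S(345,216,z)-t))
post=t+Q@[-85,40]; print("post",post)
c=calibration("top"); print("cam",-R.from_rotvec(c["rvec"]).as_matrix().T@np.array(c["tvec"]))
print(read_state()["ee_pos"],R.from_rotvec(read_state()["orientation"]).as_matrix())
for n,l in(("tail",(0,-1)),): print("tail start", tb+Qb@[0,-80],"tail at seat",t+Q@[0,-40])
E
```

```text
yaw 0.1278384933974564 t [561.74074847 -60.82898734] res [[0.8, -0.4], [-0.2, 0.1], [-0.5, 0.6], [-1.3, 1.0], [0.9, -2.5], [0.2, 1.3]]
yaw 0.12323830781518338 t [559.85940479 -62.02217697] res [[0.1, -1.3], [-0.2, 2.2], [0.1, -0.9]]
yaw 0.1102678409990076 t [ 567.0520153  -123.56256099] res [[-2.2, 1.7], [1.0, 1.0], [-1.5, 0.1], [2.7, -2.9]]
board in fixture [ -2.73001358 -62.89879048] scene board [array([52.79497368, 17.45824656]), array([  61.03019841, -142.13366746]), array([ -60.38591432, -144.0996809 ])]
pin top [-75.54169427  -2.67716696] [-71.46952295  -0.66777298]
post [472.33474403 -31.99209483]
cam [444.79263812  33.23093637 955.20062199]
[168.0535672  627.31506985 230.16451848] [[-9.65927434e-01  2.58812205e-01 -6.59601565e-04]
 [ 2.58812990e-01  9.65925751e-01 -1.81077995e-03]
 [ 1.68474185e-04 -1.91979549e-03 -9.99998143e-01]]
tail start [ 575.85557682 -203.07669372] tail at seat [ 566.84037143 -100.50257863]
```

```bash
cat >> h.py <<'E'
t0=np.array([561.3,-61.2]); yaw=0.1265
c,s=np.cos(yaw),np.sin(yaw); Q=np.array([[c,-s],[s,c]])
RT=np.array([[-s,c,0],[c,s,0],[0,0,-1.]])  # tool x=fix y, tool y=fix x
def go(fx,fy,z):
    st=read_state(); M=R.from_rotvec(st["orientation"]).as_matrix(); p=st["ee_pos"]
    w=np.array([*(t0+Q@[fx,fy]),z])
    print("shift cm",np.round(M.T@(w-p)/10,2),"rot",np.round(R.from_matrix(M.T@RT).as_rotvec(),3))
def where():
    st=read_state();p=st["ee_pos"];M=R.from_rotvec(st["orientation"]).as_matrix()
    print("fix",np.round(Q.T@(p[:2]-t0),1),"z",round(p[2],1),"t",st["time_s"],"F fix",np.round(Q.T@st["contact_force"][:2],1),st["contact_force"][2].round(1),"w",round(st["width"],2),"ang",np.round(R.from_matrix(M.T@RT).as_rotvec(),3))
E
python3 -c "
from h import *
go(0,-180,200)"
```

```text
shift cm [-62.62 -72.98   3.15] rot [-2.000e-03  1.000e-03  1.183e+00]
```

>>> drive_tool(moves=[-4, -4.6, 0.2, 0, 0, 0.07, 0, -8, -9.2, 0.4, 0, 0, 0.14, 0, -12, -13.8, 0.6, 0, 0, 0.21, 0, -16, -18.4, 0.8, 0, 0, 0.28, 0, -20, -23, 1, 0, 0, 0.35, 0], squeeze=40)

```text
time_s: 0.72
ee_pos: [302.2, 352.0, 220.8]
orientation: [0.949, 2.995, -0.001]
contact_force: [0.6, 0.6, 1.1]
width: 0.001
grasp_force: 0.0
```

```bash
python3 -c "
from h import *
where();go(0,-180,200);print(read_state()['joints'])"
```

```text
fix [-204.9  442.6] z 220.8 t 0.725 F fix [0.7 0.5] 1.1 w 0.0 ang [-0.     0.     0.831]
shift cm [-57.11 -32.16   2.11] rot [-0.     0.     0.831]
[ 7.45739576e-01 -2.97622553e-01  2.06171066e+00 -2.84351403e-04
  1.37779192e+00 -2.11529249e-01]
```

>>> drive_tool(moves=[-5.3, -3, 0.2, 0, 0, 0.08, 0, -10.6, -6, 0.4, 0, 0, 0.16, 0, -15.9, -9, 0.6, 0, 0, 0.24, 0, -21.2, -12, 0.8, 0, 0, 0.32, 0, -26.5, -15, 1, 0, 0, 0.4, 0])

```text
time_s: 1.35
ee_pos: [433.0, 77.0, 211.1]
orientation: [1.526, 2.746, 0.001]
contact_force: [1.1, -0.5, 0.4]
width: 0.001
grasp_force: 0.0
```

```bash
python3 -c "
from h import *
where();go(0,-180,180)"
```

```text
fix [-109.9  153.3] z 211.1 t 1.35 F fix [ 1.  -0.6] 0.4 w 0.0 ang [ 0.001 -0.     0.43 ]
shift cm [-34.87  -3.9    3.11] rot [ 0.001 -0.     0.43 ]
```

>>> drive_tool(moves=[-6, -0.7, 0, 0, 0, 0.1, 0, -12, -1.4, 0, 0, 0, 0.2, 0, -18, -2.1, 0, 0, 0, 0.3, 0, -24, -2.8, 0, 0, 0, 0.37, 0, -30, -3.4, 1.5, 0, 0, 0.43, 0])

```text
time_s: 1.98
ee_pos: [564.2, -195.8, 197.3]
orientation: [2.075, 2.355, 0.002]
contact_force: [0.6, 1.0, 0.6]
width: -0.004
grasp_force: 0.0
```

```bash
python3 -c "
from h import *
where();go(0,-182,28)"
```

```text
fix [ -14.1 -133.9] z 197.3 t 1.975 F fix [0.8 0.9] 0.6 w -0.0 ang [ 0.002  0.001 -0.   ]
shift cm [-4.79  1.37 16.94] rot [ 0.002  0.001 -0.   ]
```

>>> drive_tool(moves=[-5, 1.2, 0, 0, 0, 0, 0, -5, 1.2, 5, 0, 0, 0, 0, -5, 1.2, 10, 0, 0, 0, 0, -5, 1.2, 12, 0, 0, 0, 0, -5, 1.2, 12, 0, 0, 0, 0])

```text
time_s: 2.6
ee_pos: [580.3, -240.8, 74.7]
orientation: [-2.071, -2.358, 0.001]
contact_force: [0.9, -0.3, 0.5]
width: 0.001
grasp_force: 0.0
```

```bash
python3 - <<'E'
from h import *
where();go(0,-182,26)
for n in("scene","top"): cv2.imwrite(f"pics/{n}1.png",capture(n)[:,:,::-1])
a=cv2.imread("pics/scene1.png")[170:320,240:440]; b=cv2.imread("pics/top1.png")[185:305,285:445]
cv2.imwrite("pics/m1.png",np.vstack([cv2.resize(a,(400,300)),cv2.resize(b,(400,300))]))
E
```

```text
fix [  -3.8 -180.6] z 74.7 t 2.6 F fix [ 0.9 -0.4] 0.5 w 0.0 ang [-0.003 -0.002  0.003]
shift cm [-0.15  0.4   4.87] rot [-0.003 -0.002  0.003]
```

View pics/m1.png

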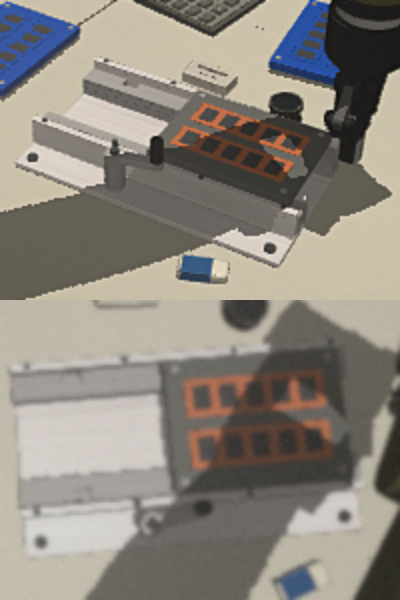

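The hand stands clear beyond the fixture's -y end, and the board has not moved. I'll descend, then advance.

>>> drive_tool(moves=[-0.1, 0.4, 2.5, 0, 0, 0, 0, -0.1, 0.4, 4.8, 0, 0, 0, 0, -0.1, 0.4, 4.8, 0, 0, 0, 0, 0.8, 0.4, 4.8, 0, 0, 0, 0, 1.6, 0.4, 4.8, 0, 0, 0, 0])

```text
time_s: 3.32
ee_pos: [584.4, -225.0, 30.5]
orientation: [2.071, 2.358, 0.002]
contact_force: [0.5, -0.1, 0.1]
width: 0.001
grasp_force: 0.0
```

```bash
python3 -c "
from h import *
where();go(0,-160,26)"
```

```text
fix [   2.2 -165.4] z 30.5 t 3.325 F fix [ 0.5 -0.2] 0.1 w 0.0 ang [0.003 0.002 0.003]
shift cm [ 0.54 -0.22  0.45] rot [0.003 0.002 0.003]
```

>>> drive_tool(moves=[0.5, -0.2, 0.3, 0, 0, 0, 0, 1, -0.2, 0.3, 0, 0, 0, 0, 1.5, -0.2, 0.3, 0, 0, 0, 0, 2, -0.2, 0.3, 0, 0, 0, 0, 2.5, -0.2, 0.3, 0, 0, 0, 0])

```text
time_s: 3.95
ee_pos: [578.0, -200.5, 25.3]
orientation: [2.074, 2.36, -0.0]
contact_force: [-0.7, -2.0, -0.8]
width: 0.0
grasp_force: 0.9
```

```bash
python3 -c "
from h import *
where();go(0,-51,26)"
```

```text
fix [  -1.  -140.3] z 25.3 t 3.95 F fix [-1.  -1.9] -0.8 w 0.0 ang [0.    0.    0.002]
shift cm [ 8.93  0.12 -0.07] rot [0.    0.    0.002]
```

>>> drive_tool(moves=[0.9, 0.1, 0, 0, 0, 0, 0, 1.8, 0.1, 0, 0, 0, 0, 0, 2.7, 0.1, 0, 0, 0, 0, 0, 3.6, 0.1, 0, 0, 0, 0, 0, 4.5, 0.1, 0, 0, 0, 0, 0])

```text
time_s: 4.58
ee_pos: [573.1, -155.2, 25.4]
orientation: [2.074, 2.36, 0.0]
contact_force: [-0.1, -1.5, -0.7]
width: 0.003
grasp_force: 1.0
```

```bash
python3 -c "
from h import *
where();go(0,-51,26)"
```

```text
fix [ -0.1 -94.7] z 25.4 t 4.575 F fix [-0.3 -1.5] -0.7 w 0.0 ang [0.    0.    0.003]
shift cm [ 4.37  0.02 -0.06] rot [0.    0.    0.003]
```

>>> drive_tool(moves=[0.5, 0, 0, 0, 0, 0, 0, 1, 0, 0, 0, 0, 0, 0, 1.5, 0, 0, 0, 0, 0, 0, 2, 0, 0, 0, 0, 0, 0, 2.5, 0, 0, 0, 0, 0, 0])

```text
time_s: 5.2
ee_pos: [570.0, -130.8, 25.3]
orientation: [2.074, 2.36, -0.0]
contact_force: [0.5, -2.3, -0.1]
width: 0.003
grasp_force: 1.0
```

```bash
python3 -c "
from h import *
where();cv2.imwrite('pics/top2.png',cv2.resize(capture('top')[185:305,275:445,::-1],(765,540)));cv2.imwrite('pics/s2.png',cv2.resize(capture('scene')[180:310,240:420,::-1],(792,572)))"
```

```text
fix [ -0.2 -70.1] z 25.3 t 5.2 F fix [ 0.2 -2.3] -0.1 w 0.0 ang [0.    0.    0.002]
```

View pics/s2.png

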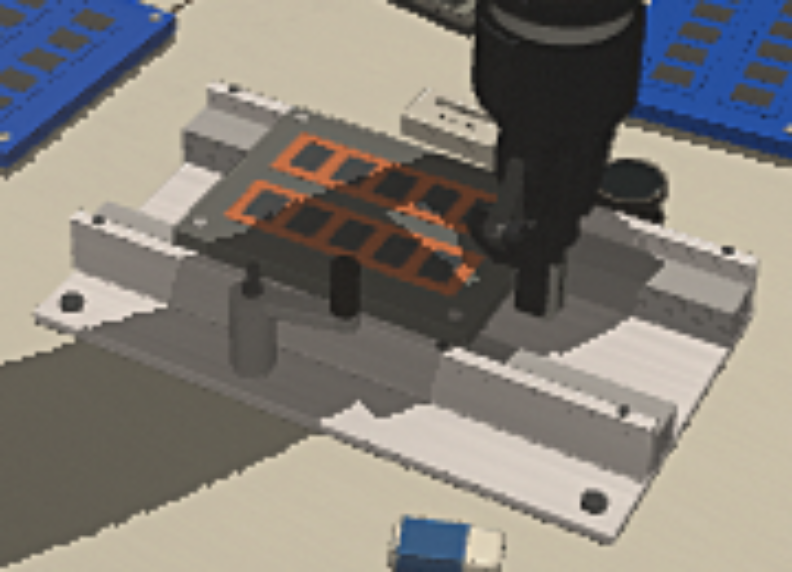

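The board slides straight and is still riding high, with the latch untouched. I'll continue slowly, feeling for the stop.

>>> drive_tool(moves=[0.3, 0, 0, 0, 0, 0, 0, 0.6, 0, 0, 0, 0, 0, 0, 0.9, 0, 0, 0, 0, 0, 0, 1.1, 0, 0, 0, 0, 0, 0, 1.3, 0, 0, 0, 0, 0, 0])

```text
time_s: 5.92
ee_pos: [568.3, -118.0, 25.3]
orientation: [2.074, 2.36, -0.0]
contact_force: [0.1, -2.5, -0.7]
width: -0.0
grasp_force: 1.1
```

>>> drive_tool(moves=[0.2, 0, 0, 0, 0, 0, 0, 0.4, 0, 0, 0, 0, 0, 0])

```text
time_s: 6.18
ee_pos: [567.8, -114.0, 25.3]
orientation: [-2.074, -2.36, 0.0]
contact_force: [0.9, -2.3, -0.5]
width: 0.001
grasp_force: 1.0
```

>>> drive_tool(moves=[0.2, 0, 0, 0, 0, 0, 0])

```text
time_s: 6.3
ee_pos: [567.4, -111.9, 25.2]
orientation: [-2.073, -2.36, 0.0]
contact_force: [0.5, -3.2, -1.0]
width: 0.001
grasp_force: 0.9
```

```bash
python3 -c "
from h import *
where()"
```

```text
fix [ -0.3 -51.1] z 25.2 t 6.3 F fix [ 0.1 -3.2] -1.0 w 0.0 ang [-0.    -0.     0.002]
```

>>> drive_tool(moves=[0.15, 0, 0, 0, 0, 0, 0])

```text
time_s: 6.42
ee_pos: [567.3, -110.6, 25.2]
orientation: [-2.074, -2.36, 0.0]
contact_force: [0.5, -1.9, -1.7]
width: -0.0
grasp_force: 1.0
```

>>> drive_tool(moves=[0.15, 0, 0, 0, 0, 0, 0])

```text
time_s: 6.55
ee_pos: [567.2, -109.3, 25.3]
orientation: [2.073, 2.36, -0.0]
contact_force: [0.5, -6.7, -1.7]
width: -0.001
grasp_force: 3.1
```

>>> drive_tool(moves=[0.15, 0, 0, 0, 0, 0, 0])

```text
time_s: 6.68
ee_pos: [567.2, -109.3, 25.3]
orientation: [2.07, 2.359, -0.004]
contact_force: [0.3, -11.7, -3.2]
width: -0.006
grasp_force: 5.5
```

The force rose to 12 N with no further motion, so the board is against its notch walls. I'll back off and lift, then check.

>>> drive_tool(moves=[-1.2, 0, 0, 0, 0, 0, 0, -2.5, 0, 0, 0, 0, 0, 0, -3, 0, -4, 0, 0, 0, 0, -5, 0, -9, 0, 0, 0, 0, -7, 0, -12, 0, 0, 0, 0])

```text
time_s: 7.3
ee_pos: [577.2, -178.4, 148.5]
orientation: [2.072, 2.358, 0.003]
contact_force: [-0.2, 0.5, -0.6]
width: 0.002
grasp_force: 0.0
```

```bash
python3 - <<'E'
from h import *
where(); print(read_state()["joints"].round(2))
a=capture("scene");b=capture("top")
cv2.imwrite("pics/m3.png",np.vstack([cv2.resize(x,(450,300),interpolation=cv2.INTER_CUBIC) for x in(a[190:310,240:420,::-1],b[190:310,270:450,::-1])]))
for l in((60,120),(-60,120),(-60,-40),(60,-40)): print(l,proj("top",[*(t0+Q@l),42])-[270,190],proj("scene",[*(t0+Q@l),42])-[240,190])
E
```

```text
fix [   0.9 -118.3] z 148.5 t 7.3 F fix [-0.2  0.5] -0.6 w 0.0 ang [0.003 0.001 0.002]
[-0.39  0.09  1.83  0.    1.22 -0.52]
(60, 120) [33.96225424 23.0244174 ] [59.48749968 14.49120462]
(-60, 120) [38.16344935 75.98857361] [31.49026276 42.29431808]
(-60, -40) [109.62310243  69.90434587] [97.4100942  66.28322751]
(60, -40) [103.59469129  17.28749986] [121.99654647  35.08518474]
```

View pics/m3.png

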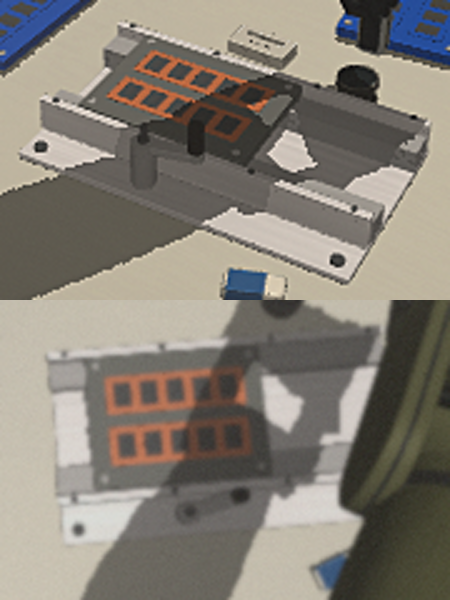

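The board sits flush and its corner matches the predicted seat position; scene crop (243,166). Next is the latch, so I'll position behind the pin.

```bash
cat >> h.py <<'E'
def go2(fx,fy,z,phi):
    st=read_state(); M=R.from_rotvec(st["orientation"]).as_matrix(); p=st["ee_pos"]
    w=np.array([*(t0+Q@[fx,fy]),z]); G=R.from_rotvec([0,0,phi-np.pi/2]).as_matrix()@RT
    print(round(phi,2),"shift cm",np.round(M.T@(w-p)/10,2),"rot",np.round(R.from_matrix(M.T@G).as_rotvec(),3))
def arc(th,gap):
    p=np.array([-85,40])+45*np.array([np.sin(th),-np.cos(th)])-gap*np.array([np.cos(th),np.sin(th)])
    go2(*p,62,th)
E
python3 -c "
from h import *
go2(-108,-12,130,.25)"
```

```text
0.25 shift cm [ 10.84 -11.06   1.94] rot [ 0.01  -0.002  1.321]
```

>>> drive_tool(moves=[2.4, -2.2, 0, 0, 0, 0.17, 0, 4.8, -4.6, 0, 0, 0, 0.34, 0, 7.2, -7, 0, 0, 0, 0.51, 0, 9.6, -9.4, 0, 0, 0, 0.68, 0, 10.8, -11, 0, 0, 0, 0.85, 0])

```text
time_s: 8.02
ee_pos: [451.0, -82.8, 143.5]
orientation: [-2.863, -1.287, 0.003]
contact_force: [-0.3, -0.7, 0.7]
width: -0.001
grasp_force: 0.0
```

```bash
python3 -c "
from h import *
where();go2(-108,-12,130,.25)"
```

```text
fix [-112.2   -7.5] z 143.5 t 8.025 F fix [-0.3 -0.6] 0.7 w -0.0 ang [-0.003 -0.001 -0.853]
0.25 shift cm [0.02 0.61 1.35] rot [-0.003  0.001  0.468]
```

>>> drive_tool(moves=[0, 0.4, 0, 0, 0, 0.16, 0, 0, 0.4, 0, 0, 0, 0.32, 0, 0, 0.4, 0, 0, 0, 0.46, 0, 0, 0.4, 0.8, 0, 0, 0.46, 0, 0, 0.4, 0.8, 0, 0, 0.46, 0])

```text
time_s: 8.65
ee_pos: [454.9, -86.4, 135.4]
orientation: [-3.08, -0.611, 0.005]
contact_force: [-0.3, 0.9, 0.8]
width: -0.001
grasp_force: 0.0
```

```bash
python3 - <<'E'
from h import *
where();arc(.25,33)
a=capture("scene");b=capture("top")
cv2.imwrite("pics/m4.png",np.vstack([cv2.resize(x,(450,300),interpolation=cv2.INTER_CUBIC) for x in(a[190:310,240:420,::-1],b[190:310,270:450,::-1])]))
E
```

```text
fix [-108.8  -11.6] z 135.4 t 8.65 F fix [-0.2  0.9] 0.8 w -0.0 ang [-4.000e-03  1.000e-03 -1.306e+00]
0.25 shift cm [0.29 0.11 7.34] rot [-0.002  0.003  0.015]
```

View pics/m4.png

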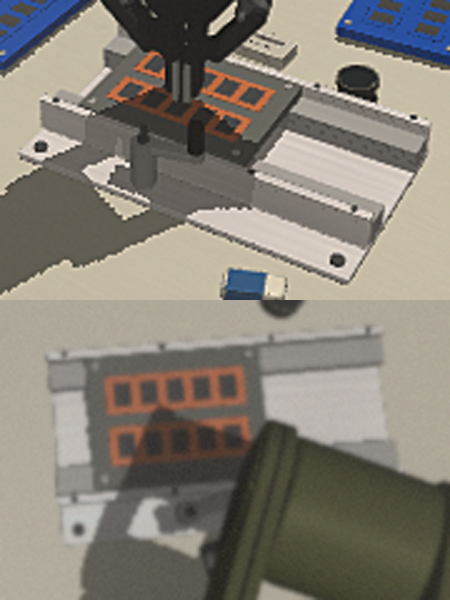

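The fingertips hover on the -x side of the pin, well above it, and the board is still flush. I'll descend.

>>> drive_tool(moves=[0, 0, 3.5, 0, 0, 0, 0, 0, 0, 6.5, 0, 0, 0, 0, 0, 0, 6.9, 0, 0, 0, 0, 0.4, 0, 6.9, 0, 0, 0, 0, 0.8, 0, 6.9, 0, 0, 0, 0])

```text
time_s: 9.38
ee_pos: [464.9, -84.0, 70.0]
orientation: [3.081, 0.608, 0.004]
contact_force: [0.3, -0.7, 0.1]
width: 0.001
grasp_force: 0.0
```

```bash
python3 -c "
from h import *
where()
for th in (.25,.35,.45,.55,.65): arc(th,18)"
```

```text
fix [-98.5 -10.5] z 70.0 t 9.375 F fix [ 0.2 -0.7] 0.1 w 0.0 ang [ 3.000e-03 -1.000e-03 -1.307e+00]
0.25 shift cm [ 0.75 -0.05  0.8 ] rot [ 0.002 -0.002  0.013]
0.35 shift cm [1.21 0.11 0.8 ] rot [ 0.002 -0.002 -0.087]
0.45 shift cm [1.68 0.23 0.8 ] rot [ 0.002 -0.002 -0.187]
0.55 shift cm [2.16 0.3  0.81] rot [ 0.002 -0.002 -0.287]
0.65 shift cm [2.64 0.32 0.81] rot [ 0.002 -0.002 -0.387]
```

>>> drive_tool(moves=[0.5, 0, 0.3, 0, 0, 0, 0, 1, 0.1, 0.3, 0, 0, -0.08, 0, 1.5, 0.2, 0.3, 0, 0, -0.18, 0, 2, 0.3, 0.3, 0, 0, -0.28, 0, 2.5, 0.3, 0.3, 0, 0, -0.38, 0])

```text
time_s: 10.0
ee_pos: [488.4, -77.7, 65.9]
orientation: [2.908, 1.184, 0.0]
contact_force: [0.8, -2.7, 0.2]
width: -0.001
grasp_force: 1.0
```

```bash
python3 -c "
from h import *
where()
for th in (.75,.85,.95,1.05,1.15): arc(th,18)"
```

```text
fix [-74.4  -7.1] z 65.9 t 10.0 F fix [ 0.5 -2.8] 0.2 w -0.0 ang [ 0.001  0.001 -0.924]
0.75 shift cm [0.67 0.26 0.39] rot [ 0.002  0.001 -0.103]
0.85 shift cm [1.14 0.37 0.39] rot [ 0.002  0.001 -0.203]
0.95 shift cm [1.62 0.43 0.39] rot [ 0.002  0.001 -0.303]
1.05 shift cm [2.1  0.44 0.39] rot [ 0.002  0.001 -0.403]
1.15 shift cm [2.59 0.41 0.39] rot [ 0.002  0.001 -0.503]
```

>>> drive_tool(moves=[0.5, 0.2, 0, 0, 0, -0.1, 0, 1, 0.3, 0, 0, 0, -0.2, 0, 1.5, 0.4, 0, 0, 0, -0.3, 0, 2, 0.4, 0, 0, 0, -0.4, 0, 2.5, 0.4, 0, 0, 0, -0.5, 0])

```text
time_s: 10.62
ee_pos: [509.3, -63.0, 65.9]
orientation: [2.525, 1.867, 0.0]
contact_force: [-0.5, -2.4, 0.4]
width: -0.003
grasp_force: 0.9
```

```bash
python3 -c "
from h import *
where()
for th in (1.25,1.35,1.45,1.57): arc(th,18)"
```

```text
fix [-51.8   4.8] z 65.9 t 10.625 F fix [-0.8 -2.3] 0.4 w -0.0 ang [ 0.001  0.001 -0.424]
1.25 shift cm [0.51 0.19 0.39] rot [ 0.002  0.001 -0.103]
1.35 shift cm [0.99 0.3  0.39] rot [ 0.002  0.001 -0.203]
1.45 shift cm [1.47 0.36 0.39] rot [ 0.002  0.001 -0.303]
1.57 shift cm [2.05 0.37 0.39] rot [ 0.001  0.001 -0.423]
```

>>> drive_tool(moves=[0.4, 0.2, 0, 0, 0, -0.1, 0, 0.8, 0.3, 0, 0, 0, -0.2, 0, 1.2, 0.3, 0, 0, 0, -0.3, 0, 1.6, 0.3, 0, 0, 0, -0.4, 0, 1.8, 0.3, 0, 0, 0, -0.4, 0])

```text
time_s: 11.25
ee_pos: [517.7, -46.4, 66.1]
orientation: [2.108, 2.326, 0.001]
contact_force: [1.1, -2.1, 2.0]
width: -0.001
grasp_force: 0.8
```

```bash
python3 -c "
from h import *
where();arc(1.57,18)"
```

```text
fix [-41.4  20.2] z 66.1 t 11.25 F fix [ 0.9 -2.2] 2.0 w -0.0 ang [ 0.002  0.001 -0.028]
1.57 shift cm [0.18 0.13 0.41] rot [ 0.002  0.001 -0.027]
```

Still light contact, so I'll push in small steps until the stop is felt.

>>> drive_tool(moves=[0.15, 0, 0, 0, 0, 0, 0, 0.3, 0, 0, 0, 0, 0, 0])

```text
time_s: 11.5
ee_pos: [516.8, -43.8, 65.8]
orientation: [2.108, 2.327, -0.001]
contact_force: [0.7, -5.8, 0.7]
width: -0.004
grasp_force: 3.1
```

>>> drive_tool(moves=[0.1, 0, 0, 0, 0, 0, 0, 0.2, 0, 0, 0, 0, 0, 0])

```text
time_s: 11.75
ee_pos: [516.8, -43.5, 65.8]
orientation: [2.105, 2.325, -0.004]
contact_force: [1.9, -11.1, -0.3]
width: -0.001
grasp_force: 6.1
```

The stop is felt (11 N, no further motion). I'll hold briefly, then retreat backwards and up.

>>> drive_tool(moves=[0, 0, 0, 0, 0, 0, 0, 0, 0, 0, 0, 0, 0, 0, -1.5, 0, 0, 0, 0, 0, 0, -3.5, 0, 0, 0, 0, 0, 0, -4, 0, -5, 0, 0, 0, 0])

```text
time_s: 12.38
ee_pos: [516.3, -81.6, 110.9]
orientation: [-2.104, -2.319, 0.008]
contact_force: [0.9, -0.5, 0.8]
width: 0.002
grasp_force: 0.0
```

>>> drive_tool(moves=[-5, 0, -4, 0, 0, 0, 0, -10, 0, -8, 0, 0, 0, 0, -15, 0, -10, 0, 0, 0, 0, -18, 0, -10, 0, 0, 0, 0, -18, 0, -10, 0, 0, 0, 0])

```text
time_s: 13.0
ee_pos: [537.3, -262.7, 215.1]
orientation: [-2.113, -2.324, -0.0]
contact_force: [-1.0, -0.4, -0.2]
width: 0.001
grasp_force: 0.0
```

```bash
python3 - <<'E'
from h import *
where()
a=capture("scene");b=capture("top")
cv2.imwrite("pics/m5.png",np.vstack([cv2.resize(x,(450,300),interpolation=cv2.INTER_CUBIC) for x in(a[190:310,240:420,::-1],b[190:310,270:450,::-1])]))
E
```

```text
fix [ -49.2 -196.8] z 215.1 t 13.0 F fix [-1.1 -0.3] -0.2 w 0.0 ang [-0.    -0.001 -0.031]
```

View pics/m5.png

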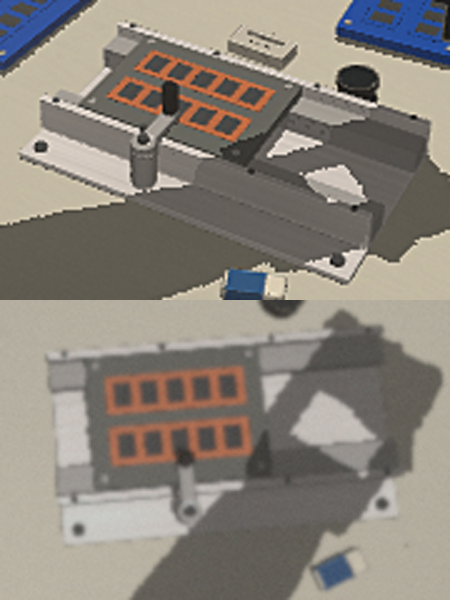

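The latch arm lies straight over the flush board, with the pin at (170,97) in the scene crop and (185,457) in the top crop. The hand is clear and the bystanders have not moved.

```bash
python3 -c "
from workcell import *
print(hand_in())"
```

```text
the job is handed in; nothing more can be done
None
```

The board is seated flush in its notches, the latch is swung to its stop over it, and the job is handed in with the hand clear; `hand_in()` returned no verdict.

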